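# Lock the lens module into the stage light

## Robot

A 6-joint arm with a two-finger parallel gripper is mounted at the origin on the work surface. World frame = base frame: x ahead of the robot, y to its left, z up, the work surface at z = 0. Lengths are in m, angles in rad, forces in N, time in s.
With the tool pointing down it reaches from about 0.35 to 0.975 m from the base axis. Payload 4.9 kg.
Tool frame: the origin (TCP) lies at the very end of the fingers, on their centre line; the grasp point (between the pads) lies 19 mm behind it (ctrl.grasp_offset is the distance from the TCP to the grasp point, in m); z points along the fingers, y is the line along which they close (so a half turn about z gives the same grasp; the last joint's range is limited). The gripper opens to 85 mm and grips with 20 to 120 N. Pads are 22 mm wide; open, the fingers measure 114 mm over their backs; the gripper's body (76 mm by 85 mm) begins 54 mm behind the grasp point. The pads swing forward as they close: fully open they stand 13 mm farther back than shut.
Start: joints at [-1.281, 0.053, 1.613, -0, 1.476, -0.119], TCP at [0.248, -0.573, 0.231] pointing down, gripper open.
Joint ranges: [-3.01, 3.01], [-1.01, 2.22], [0.06, 2.58], [-1.02, 4.17], [0.09, 2.62], [-3.14, 3.14]. Speed limits (rad/s): [2.57, 2.57, 3.14, 3.14, 3.14, 3.14].

## Interface

Orientations are given as a rotation vector (axis times angle).
In Python, from station import ctrl, optics gives the robot as it stands.
- The arm moves only by the shell command python3 -m handwheel 'ROWS' [OPENING] [FORCE]. ROWS is JSON, a list of rows, each an object of numbers: "tx", "ty", "tz": the shift along the tool's x, y, z in mm; "roll": the turn about the tool's z in rad. A call has 1 to 12 rows; each row shifts and turns the commanded pose from where the row before left it, along the tool's axes as they then stand; what a row does not reach is not made up. A row lasts 1/12 s, in which the tool goes at most 41.7 mm and 7.16 degrees, less where a joint would pass 70% of its speed; a pose out of reach is approached as far as the arm can. A call with a gripper value outside its range is refused whole. OPENING is the finger opening in mm, from 0 to 85.4, set as the call begins (- or left out, the last holds). The fingers move at their own pace and stop on an object; FORCE is the grip in N (left out, the last holds). Time passes only in rows, so rows that do not move let the fingers close. It gives the time, the measured TCP pose, the force, the opening and the grip force at its end, in the units of the state.
- ctrl.get_obs(): the state, without advancing time (a new reading comes with each control period).
- optics.get_image(name): name is "scene" or "top" or "wrist"; returns (picture, depth): 480x640x3 uint8, red, green, blue; 480x640 float32, m along the optical axis (not along the pixel's ray), 0 where there is no reading.
- optics.camera_params(name): a dict with "mtx" (3x3 intrinsics, pixels), "extrinsics" (4x4, takes a point from camera to world coordinates); the wrist camera has in their place "tool_from_camera" (4x4, takes a point from camera to tool coordinates, whose origin is the TCP and whose axes are the flange's). Camera axes: x right, y down, z forward; pixel columns grow to the right and rows downward; lengths in m; the calibration is good to about 2 mm. A picture is of the moment at which its call begins: read the wrist's pose just before it. camera_params takes no time and is no camera call.
- ctrl.finish_job(): hands the job in; it is judged then, once.
The state is a dict: "t": time; "q": joint angles; "dq": joint speeds; "effort": joint torques, N m; "tool_pos": TCP position; "tool_rot": TCP orientation; "contact_force": force on the tool from outside, world axes, zero at the start; "wrist_torque": the same for the moment, N m; "opening": finger opening in m; "grip_force": force on a finger pad.
Only numpy, scipy, OpenCV 4.12 (cv2) and the standard library are available. Lean on these libraries where they do the work, as an engineer would, in place of code of your own. Each camera call takes 0.05 s, during which the arm holds its last target. There are 200 camera calls.

## Task

Pick up the lens module by its grip bar, lower its two pins through the gaps in the lamp housing's bayonet ring until it sits on the sprung seal, then twist it clockwise (seen from above): turn until you feel the ramps bite and draw it down, then about 20 degrees further, so that it is clamped snugly without ever crushing the seal. Let go, and leave the other things on the bench where they are.

Things in the scene. Friction and masses are not known exactly. Their poses are not given: they have to be found in the camera images.
- module: The loose lens module, about 0.25 kg: a round grey plug 64 mm across and 34 mm high with a black grip bar on top (64 mm high in all) and two pins low on its sides. Origin at the centre of its underside, z up; bar and pins lie along its x axis, so it is the same after a half turn. It starts standing upright on the bench.
- module_bar (a point): Centre of the plastic grip bar: 62 mm long (module x), 14 mm wide (module y), 30 mm high (34 to 64 mm above the underside). Grip it across its 14 mm, finger tips just clear of the plug's top face at 34 mm.
- module_pin (a point): Outer end of one of the two level steel pins, 8 mm thick, that stick out along module +x and -x to 43 mm from the axis, centre line 6 mm above the underside.
- housing: The stage-light housing, fixed face up on the bench: a finned black drum with a grey bore wall, outer radius 55 mm (fins and base up to 64 mm), bore radius 47 mm, rim 73 mm above the bench. Origin at the centre of its underside, z up, x axis through its two gaps.
- housing_mouth (a point): Centre of the bore at rim height (73 mm). In the bore is an aluminium bayonet ring whose lips reach inward to 34.5 mm from the axis (the plug passes with 2.5 mm to spare all round); lip tops lie 1 to 8 mm below the rim.
- housing_gap (a point): In the +x one of the ring's two gaps (centred on housing +x and -x, 13 mm wide at their narrow inner end, for the 8 mm pins), 41 mm from the axis, 66 mm up. A steel boss 4 mm high on the rim marks each gap. Turned clockwise from above, the pins go under the lips. The ring is shimmed differently on every unit, unmeasured: the ramps bite after 0.3 to 1.1 rad.
- seal_rest (a point): Top centre of the round rubber seal, 54 mm across, at rest, 50 mm up. Sprung: gives from 4 N, then 2 N per mm, dead stop at 6 mm. The lips' undersides are ramps that fall 8 mm per rad: from the bite on they draw the module down (a hand that stays level is pulled down by 1 to 3 N within 0.05 rad) and the hand must follow; the moment stays small, under 0.4 N m. Right is 0.35 rad past the bite.
- plates: a stack of five round black lens plates, 150 mm across, 48 mm high, origin under its centre; leave alone
- bin: an open blue plastic bin, 160 x 220 x 70 mm, origin under its centre; leave alone
- driver: a screwdriver lying on the bench; leave alone
- bottle: a yellow bottle, 48 mm across, 120 mm high, origin under its centre; leave alone
Not all that is in view belongs to the job. Leave any brown look-alike of the housing alone. Of the things shaped like the module, the grey one is meant.

How it is judged:
By the outcome, as a careful person would: the job done as asked, in the order asked, and still so for the second after the job is handed in, with the robot touching nothing.
It also fails if it takes over 72 s, if anything falls off the work surface, if the arm or the gripper's body presses on something with over 40 N, if the wrist force passes 120 N, or if a joint passes its speed limit or range.

## Working session

There is one attempt and no reset: what is moved stays moved. The work goes in short steps, Python scripts to look and compute and a shell command to move; the robot and the scene stay as the last step left them, time stands still between calls to the robot, and variables do not carry over. Pictures are saved under pics/ and viewed, at most 11 in all, crops included, and the job is handed in when it is done.

```bash
ls; mkdir -p pics; python3 - <<'E'
from station import ctrl, optics
import cv2, numpy as np
for n in ("top","scene"):
    im,d=optics.get_image(n); np.savez(f"pics/{n}.npz",im=im,d=d); cv2.imwrite(f"pics/{n}0.png",im[...,::-1])
o=ctrl.get_obs(); print(o)
E
```

```text
pics
{'t': 0.1, 'q': array([-1.28100272e+00,  5.32808441e-02,  1.61418891e+00, -2.11640625e-05,
        1.47606359e+00, -1.18990422e-01]), 'dq': array([-0.00039119, -0.00073144, -0.00184648, -0.00020882, -0.00098975,
        0.00021949]), 'effort': array([-1.49469893e-04, -3.94907427e+01, -3.71363068e+01, -6.88637465e-05,
        3.99524331e-03, -1.78051886e-05]), 'tool_pos': array([ 0.24826269, -0.57292806,  0.23017295]), 'tool_rot': array([-3.07430679e+00, -6.37265923e-01,  2.92815691e-04]), 'contact_force': array([-0.58430965,  0.03769204, -0.28437193]), 'wrist_torque': array([ 0.02001317,  0.00825421, -0.02481808]), 'grip_force': 0.0, 'opening': 0.08544316583953304}
```

View pics/top0.png

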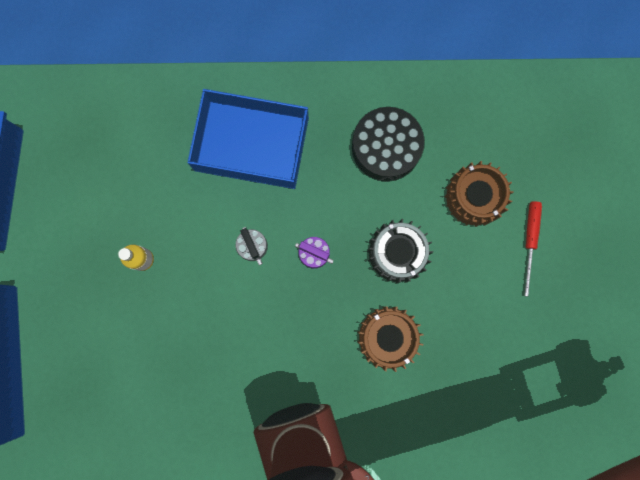

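View pics/scene0.png

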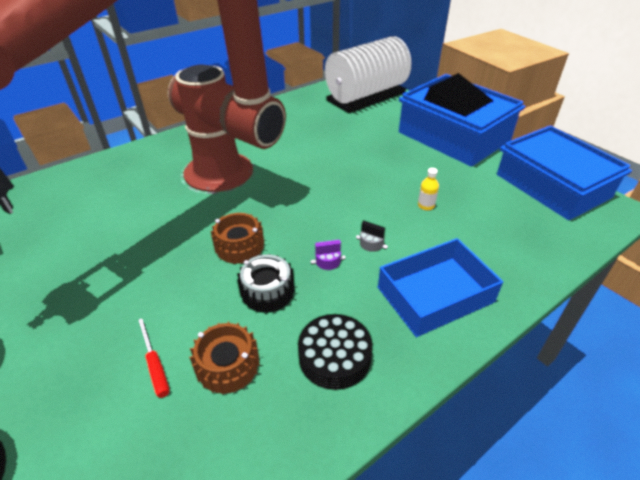

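Module-shaped: grey at (251,244), purple at (314,252). Grey with a black bar fits the description. Housing-shaped: black with a grey bore at (400,250), brown at (479,193) and (390,338). The black one is meant. I'll confirm in a crop and measure.

```bash
cat > h.py <<'E'
import numpy as np
from station import ctrl, optics
from scipy.spatial.transform import Rotation as R
def cloud(name,d,obs=None):
    p=optics.camera_params(name); K=np.array(p["mtx"])
    if name=="wrist":
        T=np.eye(4); T[:3,:3]=R.from_rotvec(obs["tool_rot"]).as_matrix(); T[:3,3]=obs["tool_pos"]; E=T@np.array(p["tool_from_camera"])
    else: E=np.array(p["extrinsics"])
    v,u=np.mgrid[:480,:640]
    P=np.stack([(u-K[0,2])/K[0,0]*d,(v-K[1,2])/K[1,1]*d,d],-1)
    return P@E[:3,:3].T+E[:3,3]
E
python3 - <<'E'
from h import *
import cv2
z=np.load("pics/top.npz"); im,d=z["im"],z["d"]
c=cv2.resize(im[205:290,220:440],None,fx=3.6,fy=3.6,interpolation=cv2.INTER_CUBIC); cv2.imwrite("pics/crop1.png",c[...,::-1])
P=cloud("top",d)
def stat(n,r,lo,hi):
    s=P[r][...]; m=(s[...,2]>lo)&(s[...,2]<hi)&(d[r]>0); q=s[m]; 
    (cx,cy),(w,h),a=cv2.minAreaRect((q[:,:2]*1000).astype(np.float32))
    C=np.cov(q[:,:2].T); w_,V=np.linalg.eigh(C)
    print(n,len(q),q.mean(0).round(4),(q.min(0)+q.max(0))[:2]/2,"rect",cx,cy,w,h,a,"axis",np.arctan2(V[1,1],V[0,1]),np.sqrt(w_))
stat("bar",np.s_[215:275,228:276],.05,.08)
stat("mod",np.s_[215:275,228:276],.02,.08)
stat("rim",np.s_[215:285,365:435],.066,.09)
stat("boss",np.s_[215:285,365:435],.0755,.09)
print(P[240,150],optics.camera_params("top")["mtx"])
E
```

```text
bar 229 [0.5385 0.1606 0.0628] [0.5390069  0.16163147] rect 539.4200439453125 161.30587768554688 62.92144012451172 14.17219352722168 24.45492172241211 axis -2.718040140048702 [0.00419128 0.01820338]
mod 773 [0.5384 0.16   0.0424] [0.53942794 0.16077618] rect 539.2518310546875 161.16119384765625 63.09101867675781 62.30369567871094 44.15941619873047 axis -2.6473353573148866 [0.0156806  0.01645464]
rim 1099 [ 0.5199 -0.143   0.0712] [ 0.51919938 -0.14403289] rect 519.860595703125 -144.72525024414062 115.73717498779297 116.5238037109375 83.30413055419922 axis 0.9875507626010085 [0.03270823 0.03500613]
boss 71 [ 0.517 -0.146  0.077] [ 0.51923541 -0.14357614] rect 517.9706420898438 -144.36111450195312 98.63392639160156 103.84066772460938 74.64788818359375 axis -2.7834425723547316 [0.02802006 0.04188289]
[ 0.55512615  0.37854711 -0.00171911] [[588.38207826   0.         323.26976984]
 [  0.         588.38207826 241.39930122]
 [  0.           0.           1.        ]]
```

View pics/crop1.png

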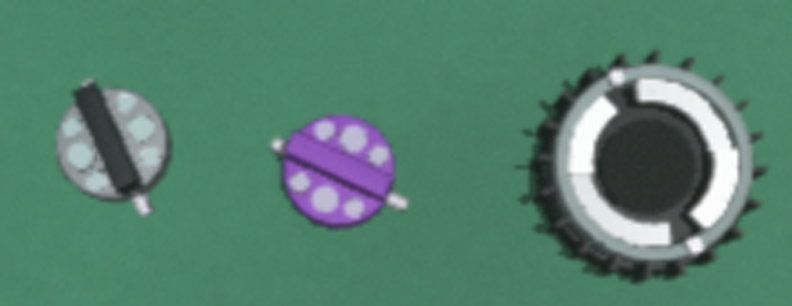

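The crop confirms the grey plug with the black bar, crop (112,140), and the black drum with bosses at crop (617,76) and (696,243). The gap axis is about 0.44 rad in the world frame. I'll go over the housing first to measure it from close by.

```bash
python3 -m handwheel '[{"tx":20,"ty":-14},{"tx":32,"ty":-22},{"tx":32,"ty":-22},{"tx":32,"ty":-22},{"tx":32,"ty":-22},{"tx":32,"ty":-22},{"tx":32,"ty":-22},{"tx":32,"ty":-22},{"tx":32,"ty":-22},{"tx":32,"ty":-22},{"tx":32,"ty":-22},{"tx":32,"ty":-22}]' && python3 -m handwheel '[{"tx":32,"ty":-22},{"tx":15,"ty":-8},{},{},{},{}]' 
python3 - <<'E'
from h import *
import cv2
o=ctrl.get_obs(); im,d=optics.get_image("wrist"); np.savez("pics/w1.npz",im=im,d=d,p=o["tool_pos"],r=o["tool_rot"])
cv2.imwrite("pics/w1.png",im[...,::-1]); print(o["tool_pos"],o["tool_rot"],o["q"],optics.camera_params("wrist"))
E
```

```text
[ 0.24826269 -0.57292806  0.23017295] [-3.07430679e+00 -6.37265923e-01  2.92815691e-04] [-1.28100272e+00  5.32808441e-02  1.61418891e+00 -2.11640625e-05
  1.47606359e+00 -1.18990422e-01] {'mtx': array([[422.03020858,   0.        , 319.15686447],
       [  0.        , 422.03020858, 244.36369329],
       [  0.        ,   0.        ,   1.        ]]), 'tool_from_camera': array([[-1.38382112e-03, -9.50254707e-01, -3.11470829e-01,
         7.90717746e-02],
       [ 9.99998820e-01, -1.52273651e-03,  2.02805685e-04,
         5.12861854e-04],
       [-6.67005062e-04, -3.11470181e-01,  9.50255693e-01,
        -1.42334342e-01],
       [ 0.00000000e+00,  0.00000000e+00,  0.00000000e+00,
         1.00000000e+00]])}$[0]: bad value
```

View pics/w1.png

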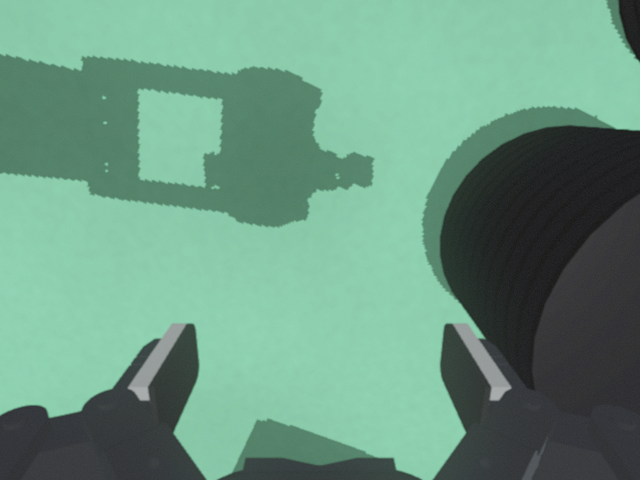

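The view shows the start pose (bench, the arm's shadow, and a black cylinder at the right edge), so nothing moved. Rows probably need all four keys.

```bash
python3 -m handwheel '[{"tx":20,"ty":-14,"tz":0,"roll":0},{"tx":32,"ty":-22,"tz":0,"roll":0},{"tx":32,"ty":-22,"tz":0,"roll":0},{"tx":32,"ty":-22,"tz":0,"roll":0},{"tx":32,"ty":-22,"tz":0,"roll":0},{"tx":32,"ty":-22,"tz":0,"roll":0}]'
```

```text
t: 0.65
tool_pos: [0.3648, -0.3864, 0.2309]
tool_rot: [-3.076, -0.637, 0.0]
contact_force: [-0.1, -0.1, 1.0]
opening: 0.0856
grip_force: 0.0
```

```bash
python3 -m handwheel '[{"tx":30,"ty":-22,"tz":0,"roll":0},{"tx":30,"ty":-22,"tz":0,"roll":0},{"tx":30,"ty":-22,"tz":0,"roll":0},{"tx":30,"ty":-22,"tz":0,"roll":0},{"tx":30,"ty":-22,"tz":0,"roll":0},{"tx":20,"ty":-22,"tz":0,"roll":0},{"tx":10,"ty":-20,"tz":0,"roll":0},{"tx":0,"ty":-8,"tz":0,"roll":0},{"tx":0,"ty":0,"tz":0,"roll":0},{"tx":0,"ty":0,"tz":0,"roll":0}]'
python3 - <<'E'
from h import *
import cv2
o=ctrl.get_obs(); im,d=optics.get_image("wrist"); np.savez("pics/w2.npz",im=im,d=d,p=o["tool_pos"],r=o["tool_rot"])
cv2.imwrite("pics/w2.png",im[...,::-1]); print(o["tool_pos"],o["q"])
P=cloud("wrist",d,o); g=(d>0)&(np.hypot(P[...,0]-.519,P[...,1]+.144)<.08)
for lo,hi in((.0745,.09),(.0715,.0745),(.062,.0705),(.04,.06)):
    m=g&(P[...,2]>lo)&(P[...,2]<hi); q=P[m]; 
    if len(q): print(lo,len(q),q.mean(0),(q.min(0)+q.max(0))/2,q.max(0)-q.min(0))
m=g&(P[...,2]>.0745)&(P[...,2]<.082); n,l,s,c=cv2.connectedComponentsWithStats(m.astype(np.uint8))
for i in range(1,n):
    if s[i,4]>20: print("comp",s[i],c[i],P[l==i].mean(0))
E
```

```text
t: 1.48
tool_pos: [0.4656, -0.1701, 0.2312]
tool_rot: [3.076, 0.638, -0.0]
contact_force: [-0.1, -0.1, 0.0]
opening: 0.0857
grip_force: 0.0
[ 0.46560581 -0.17006694  0.2311597 ] [-5.00114547e-01 -2.64446557e-01  1.90656226e+00 -6.03770588e-04
  1.49928456e+00  6.61620867e-01]
0.0745 300 [ 0.53018596 -0.14307409  0.0772861 ] [ 0.52126783 -0.14699549  0.0770712 ] [0.10426694 0.10321742 0.00506923]
0.0715 4915 [ 0.52360216 -0.14494543  0.07266746] [ 0.52073999 -0.14608588  0.07300023] [0.10918607 0.10902739 0.00299736]
0.062 4882 [ 0.52357402 -0.14503678  0.06677947] [ 0.52076264 -0.14630432  0.06625108] [0.12785449 0.12755106 0.00849749]
0.04 6493 [ 0.52083259 -0.14633976  0.04853373] [ 0.52042258 -0.14616212  0.05000014] [0.12681368 0.12699343 0.01999834]
comp [313  47  11  14 154] [318.   53.5] [ 0.56756169 -0.12596278  0.07757566]
comp [314 202   9  13 109] [317.96330275 208.44036697] [ 0.47397614 -0.16625983  0.07773585]
```

View pics/w2.png

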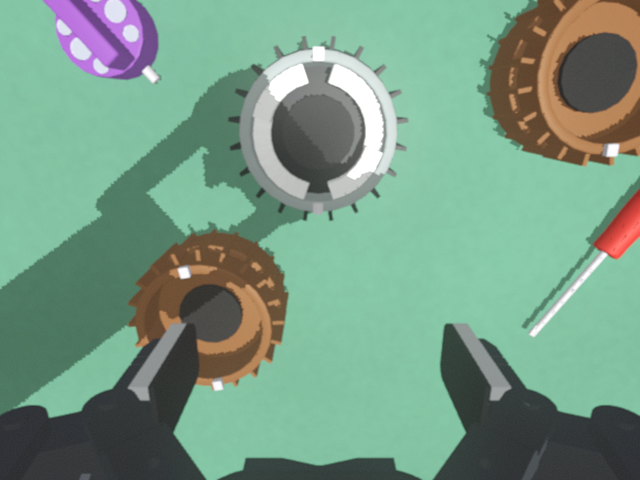

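The black housing shows at (318,131), with its bosses at (318,54) and (318,208). The gaps line up with the tool's x axis, at 0.407 rad. Next I'll look at the module from the same relative pose, so that calibration errors cancel.

```bash
python3 -m handwheel '[{"tx":10,"ty":-20,"tz":0,"roll":0},{"tx":14,"ty":-30,"tz":0,"roll":0},{"tx":16,"ty":-32,"tz":0,"roll":0},{"tx":17,"ty":-32,"tz":0,"roll":0},{"tx":17,"ty":-32,"tz":0,"roll":0},{"tx":17,"ty":-32,"tz":0,"roll":0},{"tx":17,"ty":-32,"tz":0,"roll":0},{"tx":16,"ty":-30,"tz":0,"roll":0},{"tx":10,"ty":-24,"tz":0,"roll":0},{"tx":5,"ty":-10,"tz":0,"roll":0},{"tx":0,"ty":0,"tz":0,"roll":0},{"tx":0,"ty":0,"tz":0,"roll":0}]'
python3 - <<'E'
from h import *
import cv2
o=ctrl.get_obs(); im,d=optics.get_image("wrist"); np.savez("pics/w3.npz",im=im,d=d,p=o["tool_pos"],r=o["tool_rot"])
cv2.imwrite("pics/w3.png",im[...,::-1]); print(o["tool_pos"],o["tool_rot"],o["q"])
P=cloud("wrist",d,o); g=(d>0)&(np.hypot(P[...,0]-.539,P[...,1]-.161)<.06)
for lo,hi in((.06,.07),(.03,.037)):
    m=g&(P[...,2]>lo)&(P[...,2]<hi); q=P[m]; 
    print(lo,len(q),q.mean(0),(q.min(0)+q.max(0))/2,cv2.minAreaRect((q[:,:2]*1000).astype(np.float32)))
E
```

```text
t: 2.53
tool_pos: [0.4849, 0.1358, 0.2312]
tool_rot: [3.076, 0.637, -0.001]
contact_force: [0.4, -0.6, 0.4]
opening: 0.0853
grip_force: 0.0
[0.48487974 0.13580445 0.23115751] [ 3.07550952e+00  6.36599180e-01 -6.96158248e-04] [ 1.25702918e-01 -2.43544614e-01  1.88938864e+00 -9.23821105e-04
  1.49612096e+00  1.28835349e+00]
0.06 1741 [0.54118709 0.15898098 0.06360751] [0.54015863 0.15870187 0.06309844] ((540.3704223632812, 158.66688537597656), (61.62709045410156, 14.009119033813477), 24.166488647460938)
0.03 3678 [0.54073394 0.15881434 0.0341297 ] [0.54014792 0.15840875 0.03374391] ((540.29052734375, 158.51470947265625), (61.46635437011719, 63.468196868896484), 22.814496994018555)
```

View pics/w3.png

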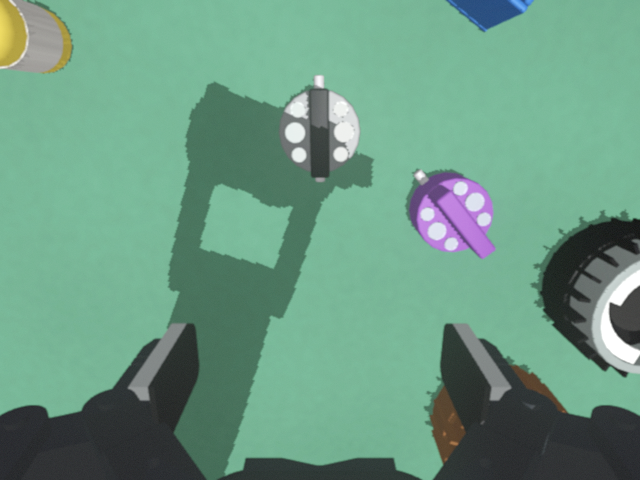

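The module's bar shows upright at (320,134), in line with the tool's x axis. The purple look-alike is at (452,212), well clear. I'll move over it, lower and grip.

```bash
python3 -m handwheel '[{"tx":15,"ty":0,"tz":5,"roll":0},{"tx":25,"ty":0,"tz":20,"roll":0},{"tx":20,"ty":0,"tz":30,"roll":0},{"tx":0,"ty":0,"tz":35,"roll":0},{"tx":0,"ty":0,"tz":35,"roll":0},{"tx":0,"ty":0,"tz":30,"roll":0},{"tx":0,"ty":0,"tz":20,"roll":0},{"tx":0,"ty":0,"tz":12,"roll":0},{"tx":0,"ty":0,"tz":8,"roll":0},{"tx":0,"ty":0,"tz":0,"roll":0},{"tx":0,"ty":0,"tz":0,"roll":0}]' 60 && python3 -m handwheel '[{"tx":0,"ty":0,"tz":0,"roll":0},{"tx":0,"ty":0,"tz":0,"roll":0},{"tx":0,"ty":0,"tz":0,"roll":0},{"tx":0,"ty":0,"tz":0,"roll":0},{"tx":0,"ty":0,"tz":0,"roll":0},{"tx":0,"ty":0,"tz":0,"roll":0},{"tx":0,"ty":0,"tz":0,"roll":0},{"tx":0,"ty":0,"tz":0,"roll":0}]' 5 40
```

```text
t: 3.5
tool_pos: [0.5406, 0.1602, 0.0374]
tool_rot: [3.076, 0.636, 0.002]
contact_force: [0.0, 0.7, 0.4]
opening: 0.0599
grip_force: 0.0
t: 4.17
tool_pos: [0.5403, 0.1609, 0.0375]
tool_rot: [3.076, 0.638, 0.002]
contact_force: [-1.7, -0.6, 5.5]
opening: 0.0134
grip_force: 39.8
```

```bash
python3 -m handwheel '[{"tx":0,"ty":0,"tz":-5,"roll":0},{"tx":0,"ty":0,"tz":-15,"roll":0},{"tx":0,"ty":0,"tz":-25,"roll":0},{"tx":0,"ty":0,"tz":-30,"roll":0},{"tx":0,"ty":0,"tz":-25,"roll":0},{"tx":0,"ty":0,"tz":-10,"roll":0},{"tx":0,"ty":0,"tz":0,"roll":0},{"tx":0,"ty":0,"tz":0,"roll":0},{"tx":0,"ty":0,"tz":0,"roll":0}]'
cat > inhand.py <<'E'
from h import *
import cv2,sys
o=ctrl.get_obs(); im,d=optics.get_image("wrist"); cv2.imwrite(f"pics/{sys.argv[1]}.png",im[...,::-1]); np.savez(f"pics/{sys.argv[1]}.npz",im=im,d=d)
P=cloud("wrist",d,o); M=R.from_rotvec(o["tool_rot"]).as_matrix(); Q=(P-o["tool_pos"])@M
print(o["tool_pos"],o["tool_rot"],o["contact_force"],o["opening"],o["q"][5])
g=(d>0)&(np.hypot(Q[...,0],Q[...,1])<.05)&(im.max(-1)>0)
m=g&(Q[...,2]>-.003)&(Q[...,2]<.006); q=Q[m]; print("top face z",np.median(q[:,2]),len(q),q.min(0),q.max(0))
m=g&(abs(Q[...,1])<.005)&(Q[...,2]<-.02)&(Q[...,2]>-.034); q=Q[m]; print("bar",len(q),np.median(q,0),q.min(0),q.max(0))
E
python3 inhand.py w4
```

```text
t: 4.92
tool_pos: [0.5379, 0.1605, 0.1435]
tool_rot: [-3.076, -0.638, 0.007]
contact_force: [0.2, 0.8, -3.0]
opening: 0.0134
grip_force: 39.2
[0.53793116 0.16048833 0.14354976] [-3.07596214 -0.63753337  0.00695361] [ 0.24928344  0.81937632 -2.96057071] 0.013398679366432974 1.3193968407382752
top face z 0.0034638928639227524 7551 [-0.01632078 -0.03098233 -0.0029777 ] [0.0312262  0.03267309 0.00598336]
bar 5407 [ 4.49077310e-03  6.09635355e-05 -2.62864304e-02] [-0.03141896 -0.00499969 -0.02848671] [ 0.03094065  0.00499954 -0.02000853]
```

View pics/w4.png

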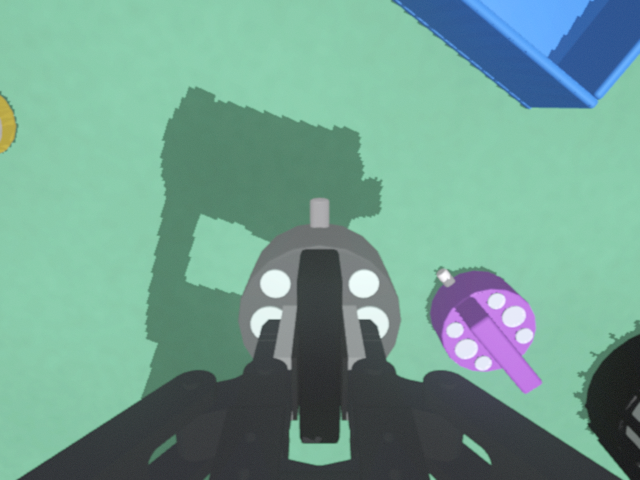

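The module hangs straight in the jaws. The bar is at (320,345), centred to 0.3 mm along it, and the underside is 37.5 mm past the TCP. I'll carry it over the housing at about (0.5206, -0.1442).

```bash
python3 -m handwheel '[{"tx":-6,"ty":12,"tz":0,"roll":0},{"tx":-12,"ty":24,"tz":0,"roll":0},{"tx":-14,"ty":28,"tz":0,"roll":0},{"tx":-15,"ty":30,"tz":0,"roll":0},{"tx":-15,"ty":30,"tz":0,"roll":0},{"tx":-15,"ty":30,"tz":0,"roll":0},{"tx":-15,"ty":30,"tz":0,"roll":0},{"tx":-15,"ty":30,"tz":0,"roll":0},{"tx":-14,"ty":28,"tz":0,"roll":0},{"tx":-10,"ty":20,"tz":0,"roll":0},{"tx":-6,"ty":10,"tz":0,"roll":0},{"tx":0,"ty":0,"tz":0,"roll":0}]' && python3 -m handwheel '[{"tx":0,"ty":0,"tz":0,"roll":0},{"tx":0,"ty":0,"tz":0,"roll":0},{"tx":0,"ty":0,"tz":0,"roll":0},{"tx":0,"ty":0,"tz":0,"roll":0}]'; python3 inhand.py w5; python3 - <<'E'
from station import optics
import cv2
im=optics.get_image("top")[0]; a=cv2.resize(im[205:295,350:450],(600,540),interpolation=cv2.INTER_CUBIC)
cv2.imwrite("pics/t5.png",a[...,::-1])
E
```

```text
t: 5.97
tool_pos: [0.5208, -0.1456, 0.1451]
tool_rot: [-3.077, -0.632, 0.003]
contact_force: [0.3, 1.4, -2.6]
opening: 0.0132
grip_force: 39.5
t: 6.3
tool_pos: [0.522, -0.1422, 0.1461]
tool_rot: [-3.075, -0.64, 0.0]
contact_force: [0.8, -0.5, -3.3]
opening: 0.0134
grip_force: 39.5
[ 0.52200091 -0.14219101  0.14612958] [-3.07530405e+00 -6.40186768e-01  2.87046492e-04] [ 0.82606594 -0.51274362 -3.30771798] 0.01335649386122826 0.7566457488484973
top face z 0.003467844793609903 7526 [-0.01636642 -0.03134787 -0.00299634] [0.03118421 0.0326482  0.00599988]
bar 5415 [ 4.49320320e-03  6.78737828e-05 -2.62909546e-02] [-0.03175505 -0.00499895 -0.02814921] [ 0.03101488  0.00499758 -0.02003469]
```

View pics/w5.png

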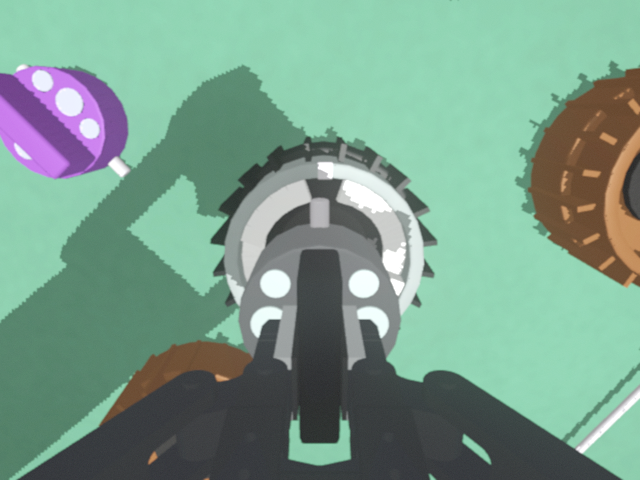

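In the picture the pin at (320,210) is slightly left of the boss at (326,168). I'll measure that in the tool frame.

```bash
python3 - <<'E'
from h import *
z=np.load("pics/w5.npz"); d=z["d"]; o=ctrl.get_obs()
Q=(cloud("wrist",d,o)-o["tool_pos"])@R.from_rotvec(o["tool_rot"]).as_matrix(); W=cloud("wrist",d,o)
s=(d>0)&(np.hypot(Q[...,0],Q[...,1])<.075)
m=s&(W[...,2]>.0755)&(W[...,2]<.08)&(Q[...,0]>.035); m[:140]=0; m[185:]=0; q=Q[m]; print("boss",len(q),q.mean(0),(q.min(0)+q.max(0))/2)
m=np.zeros_like(s); m[202:218,312:328]=1; q=Q[m&(d>0)&(Q[...,2]>.02)&(Q[...,2]<.04)]; print("pin",len(q),q.mean(0),q.min(0),q.max(0))
# rim circle fit: outermost rim points
m=s&(W[...,2]>.071)&(W[...,2]<.0745); q=Q[m][:,:2]
from scipy.optimize import least_squares
# inner/outer boundary: use per-angle max radius from guess, iterate
c=np.array([0,0.])
for _ in range(8):
    a=np.arctan2(*(q-c).T[::-1]); r=np.hypot(*(q-c).T); b=np.round(a/np.radians(3)).astype(int)
    pts=np.array([q[b==k][r[b==k].argmax()] for k in np.unique(b) if -60<np.degrees(3)*0+k*3<60])
    c=least_squares(lambda p:np.hypot(*(pts-p[:2]).T)-.055,c,loss="soft_l1",f_scale=.0005).x
print("rim centre tool",c,len(pts),np.std(np.hypot(*(pts-c).T)))
E
```

```text
boss 232 [0.04856813 0.00334857 0.06834816] [0.04842172 0.00348384 0.0686208 ]
pin 255 [0.03828236 0.00070281 0.02850571] [ 0.03455483 -0.00244182  0.02663466] [0.0417211  0.00387315 0.03060389]
rim centre tool [-0.00291919  0.00302549] 38 0.00018839974109905692
```

View pics/t5.png

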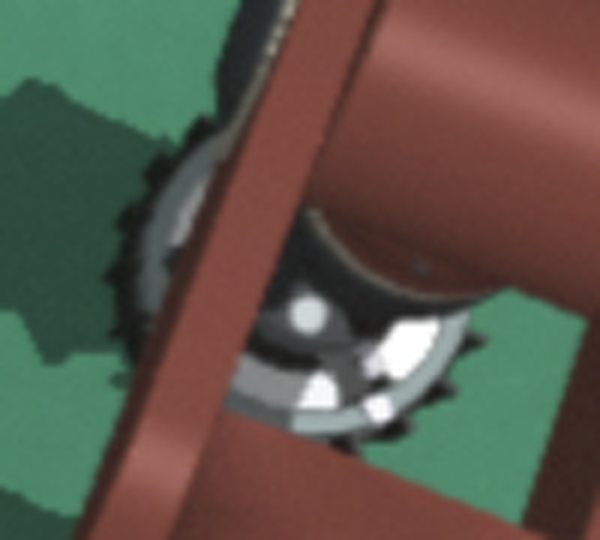

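The top view is mostly blocked by the arm. The rim centre fits at tool (-2.9, +3.0) mm, or about (-2.5, +1.8) after taking off the camera's y bias. I'll shift and lower to just above the ring.

```bash
python3 -m handwheel '[{"tx":-2.5,"ty":1.7,"tz":4,"roll":0},{"tx":0,"ty":0,"tz":8,"roll":0},{"tx":0,"ty":0,"tz":10,"roll":0},{"tx":0,"ty":0,"tz":8,"roll":0},{"tx":0,"ty":0,"tz":5,"roll":0},{"tx":0,"ty":0,"tz":0,"roll":0},{"tx":0,"ty":0,"tz":0,"roll":0},{"tx":0,"ty":0,"tz":0,"roll":0},{"tx":0,"ty":0,"tz":0,"roll":0},{"tx":0,"ty":0,"tz":0,"roll":0}]'; python3 inhand.py w6; python3 - <<'E'
import json
from h import *
from scipy.optimize import least_squares
z=np.load("pics/w6.npz"); d=z["d"]; o=ctrl.get_obs()
W=cloud("wrist",d,o); Q=(W-o["tool_pos"])@R.from_rotvec(o["tool_rot"]).as_matrix()
s=(d>0)&(np.hypot(Q[...,0],Q[...,1])<.075)
q=Q[s&(W[...,2]>.071)&(W[...,2]<.0745)][:,:2]; c=np.zeros(2)
for _ in range(8):
    a=np.arctan2(*(q-c).T[::-1]); r=np.hypot(*(q-c).T); b=np.round(a/np.radians(3)).astype(int)
    pts=np.array([q[b==k][r[b==k].argmax()] for k in np.unique(b) if -60<k*3<60])
    c=least_squares(lambda p:np.hypot(*(pts-p[:2]).T)-.055,c,loss="soft_l1",f_scale=.0005).x
print("rim centre tool",c)
m=s&(W[...,2]>.0755)&(W[...,2]<.08)&(Q[...,0]>.04)&(abs(Q[...,1])<.012)&(Q[...,0]<.056); print("boss",Q[m].mean(0),m.sum())
E
```

```text
t: 7.23
tool_pos: [0.5208, -0.146, 0.112]
tool_rot: [3.076, 0.637, 0.002]
contact_force: [-0.6, -0.5, -2.5]
opening: 0.0132
grip_force: 39.4
[ 0.52078361 -0.14603555  0.11196584] [3.07556597e+00 6.37495217e-01 1.56177953e-03] [-0.58560454 -0.53054227 -2.49217677] 0.013204532882888335 0.7509817156124495
top face z 0.0034596323142733446 7543 [-0.01666669 -0.03125077 -0.00297569] [0.03145789 0.03259177 0.00599505]
bar 5412 [ 4.49990361e-03  6.79889602e-05 -2.63092967e-02] [-0.03129819 -0.00499961 -0.02837099] [ 0.03082041  0.00499957 -0.0200324 ]
rim centre tool [-1.81238263e-04 -6.57421307e-05]
boss [5.07990329e-02 9.83836810e-05 3.41865783e-02] 342
```

View pics/w6.png

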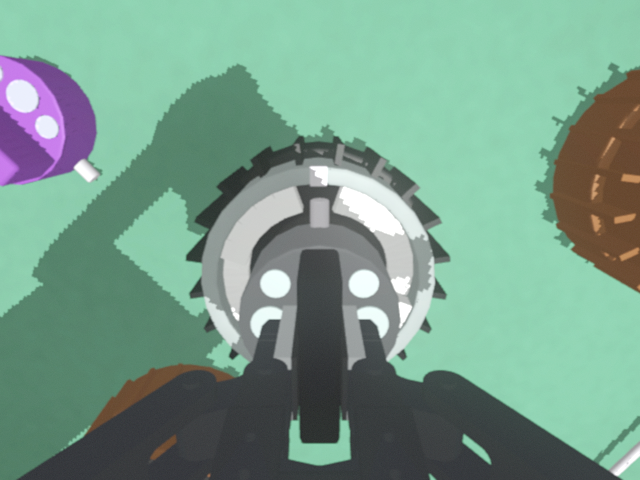

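The pin at (320,212) is below the boss at (318,175) and over the gap, centred to within 0.7 mm. I'll lower it.

```bash
python3 -m handwheel '[{"tx":0,"ty":-0.6,"tz":1,"roll":0},{"tx":0,"ty":0,"tz":3,"roll":0},{"tx":0,"ty":0,"tz":3,"roll":0},{"tx":0,"ty":0,"tz":3,"roll":0},{"tx":0,"ty":0,"tz":3,"roll":0},{"tx":0,"ty":0,"tz":0,"roll":0},{"tx":0,"ty":0,"tz":0,"roll":0},{"tx":0,"ty":0,"tz":0,"roll":0},{"tx":0,"ty":0,"tz":0,"roll":0}]'
python3 -m handwheel '[{"tx":0,"ty":0,"tz":2,"roll":0},{"tx":0,"ty":0,"tz":2,"roll":0},{"tx":0,"ty":0,"tz":2,"roll":0},{"tx":0,"ty":0,"tz":1,"roll":0},{"tx":0,"ty":0,"tz":0,"roll":0},{"tx":0,"ty":0,"tz":0,"roll":0},{"tx":0,"ty":0,"tz":0,"roll":0},{"tx":0,"ty":0,"tz":0,"roll":0}]'
```

```text
t: 8.03
tool_pos: [0.5203, -0.1454, 0.0985]
tool_rot: [3.076, 0.638, 0.0]
contact_force: [-0.3, 0.4, -2.5]
opening: 0.0133
grip_force: 39.5
t: 8.7
tool_pos: [0.5202, -0.1453, 0.0914]
tool_rot: [3.076, 0.638, 0.0]
contact_force: [1.0, 0.1, -2.2]
opening: 0.0132
grip_force: 39.5
```

Free in the gaps. On to the seal in small steps.

```bash
python3 -m handwheel '[{"tx":0,"ty":0,"tz":1,"roll":0},{"tx":0,"ty":0,"tz":1,"roll":0},{"tx":0,"ty":0,"tz":1,"roll":0},{"tx":0,"ty":0,"tz":0,"roll":0},{"tx":0,"ty":0,"tz":0,"roll":0},{"tx":0,"ty":0,"tz":0,"roll":0}]'
python3 -m handwheel '[{"tx":0,"ty":0,"tz":0.5,"roll":0},{"tx":0,"ty":0,"tz":0.5,"roll":0},{"tx":0,"ty":0,"tz":0,"roll":0},{"tx":0,"ty":0,"tz":0,"roll":0},{"tx":0,"ty":0,"tz":0,"roll":0}]'
```

```text
t: 9.2
tool_pos: [0.5201, -0.1453, 0.0883]
tool_rot: [-3.076, -0.638, -0.0]
contact_force: [0.7, 0.2, -2.6]
opening: 0.0132
grip_force: 39.5
t: 9.62
tool_pos: [0.5203, -0.1454, 0.0876]
tool_rot: [3.076, 0.638, 0.0]
contact_force: [0.2, 0.1, -1.5]
opening: 0.0133
grip_force: 39.6
```

```bash
python3 -m handwheel '[{"tx":0,"ty":0,"tz":0.4,"roll":0},{"tx":0,"ty":0,"tz":0.3,"roll":0},{"tx":0,"ty":0,"tz":0,"roll":0},{"tx":0,"ty":0,"tz":0,"roll":0},{"tx":0,"ty":0,"tz":0,"roll":0}]'
```

```text
t: 10.03
tool_pos: [0.5204, -0.1454, 0.087]
tool_rot: [3.076, 0.638, 0.001]
contact_force: [-0.3, -0.2, 2.3]
opening: 0.0132
grip_force: 40.1
```

Seated on the seal: the force rose from -2.5 to +2.3 N. Twist to just short of the earliest bite, then go by feel.

```bash
python3 -m handwheel '[{"tx":0,"ty":0,"tz":0,"roll":0.03},{"tx":0,"ty":0,"tz":0,"roll":0.05},{"tx":0,"ty":0,"tz":0,"roll":0.05},{"tx":0,"ty":0,"tz":0,"roll":0.05},{"tx":0,"ty":0,"tz":0,"roll":0.05},{"tx":0,"ty":0,"tz":0,"roll":0.02},{"tx":0,"ty":0,"tz":0,"roll":0},{"tx":0,"ty":0,"tz":0,"roll":0},{"tx":0,"ty":0,"tz":0,"roll":0}]'; python3 -c "
from station import ctrl; o=ctrl.get_obs(); print(o['wrist_torque'],o['q'][5])"
python3 -m handwheel '[{"tx":0,"ty":0,"tz":0,"roll":0.02},{"tx":0,"ty":0,"tz":0,"roll":0.02},{"tx":0,"ty":0,"tz":0,"roll":0},{"tx":0,"ty":0,"tz":0,"roll":0},{"tx":0,"ty":0,"tz":0,"roll":0}]'; python3 -c "
from station import ctrl; o=ctrl.get_obs(); print(o['wrist_torque'],o['q'][5])"
```

```text
t: 10.78
tool_pos: [0.5206, -0.1454, 0.087]
tool_rot: [3.131, 0.25, 0.002]
contact_force: [-0.1, -0.5, 2.9]
opening: 0.0135
grip_force: 40.1
[-0.04343226 -0.24094095 -0.02364621] 1.0010878879793377
t: 11.2
tool_pos: [0.5203, -0.1453, 0.0867]
tool_rot: [3.136, 0.187, 0.001]
contact_force: [1.9, 0.1, 1.4]
opening: 0.0136
grip_force: 40.2
[ 0.07861343 -0.21083915  0.01708699] 1.0416861418377434
```

```bash
for i in 1; do :; done; python3 -m handwheel '[{"tx":0,"ty":0,"tz":0,"roll":0.02},{"tx":0,"ty":0,"tz":0,"roll":0.02},{"tx":0,"ty":0,"tz":0,"roll":0},{"tx":0,"ty":0,"tz":0,"roll":0},{"tx":0,"ty":0,"tz":0,"roll":0}]'; python3 -c "
from station import ctrl; o=ctrl.get_obs(); print(o['wrist_torque'],o['q'][5])"
python3 -m handwheel '[{"tx":0,"ty":0,"tz":0,"roll":0.02},{"tx":0,"ty":0,"tz":0,"roll":0.02},{"tx":0,"ty":0,"tz":0,"roll":0},{"tx":0,"ty":0,"tz":0,"roll":0},{"tx":0,"ty":0,"tz":0,"roll":0}]'; python3 -c "
from station import ctrl; o=ctrl.get_obs(); print(o['wrist_torque'],o['q'][5])"
```

```text
t: 11.62
tool_pos: [0.52, -0.1453, 0.0866]
tool_rot: [-3.139, -0.124, 0.0]
contact_force: [0.3, -0.1, 2.2]
opening: 0.0134
grip_force: 40.3
[ 0.09017072 -0.11675109 -0.03156874] 1.0817475928464992
t: 12.03
tool_pos: [0.5201, -0.1453, 0.0866]
tool_rot: [-3.141, -0.061, 0.0]
contact_force: [-0.5, 1.0, 3.1]
opening: 0.0134
grip_force: 40.3
[ 0.11279475 -0.10453448  0.02486876] 1.1217249698455165
```

```bash
python3 -m handwheel '[{"tx":0,"ty":0,"tz":0,"roll":0.02},{"tx":0,"ty":0,"tz":0,"roll":0.02},{"tx":0,"ty":0,"tz":0,"roll":0},{"tx":0,"ty":0,"tz":0,"roll":0},{"tx":0,"ty":0,"tz":0,"roll":0}]'
python3 -m handwheel '[{"tx":0,"ty":0,"tz":0,"roll":0.02},{"tx":0,"ty":0,"tz":0,"roll":0.02},{"tx":0,"ty":0,"tz":0,"roll":0},{"tx":0,"ty":0,"tz":0,"roll":0},{"tx":0,"ty":0,"tz":0,"roll":0}]'; python3 -c "
from station import ctrl; o=ctrl.get_obs(); print(o['wrist_torque'],o['q'][5])"
```

```text
t: 12.45
tool_pos: [0.5201, -0.1453, 0.0866]
tool_rot: [-3.142, 0.002, 0.0]
contact_force: [0.1, 1.4, 2.9]
opening: 0.0134
grip_force: 40.3
t: 12.87
tool_pos: [0.5201, -0.1453, 0.0866]
tool_rot: [3.141, -0.065, 0.0]
contact_force: [-0.3, 0.6, 2.3]
opening: 0.0131
grip_force: 40.3
[ 0.08524531 -0.08611613 -0.04043226] 1.201756849285817
```

```bash
python3 -m handwheel '[{"tx":0,"ty":0,"tz":0,"roll":0.02},{"tx":0,"ty":0,"tz":0,"roll":0.02},{"tx":0,"ty":0,"tz":0,"roll":0},{"tx":0,"ty":0,"tz":0,"roll":0},{"tx":0,"ty":0,"tz":0,"roll":0}]'; python3 -c "
from station import ctrl; o=ctrl.get_obs(); print(o['wrist_torque'],o['q'][5])"
```

```text
t: 13.28
tool_pos: [0.5201, -0.1453, 0.0866]
tool_rot: [3.139, -0.128, 0.0]
contact_force: [-0.3, 0.3, 1.9]
opening: 0.0138
grip_force: 40.3
[ 0.04086592 -0.09380442 -0.02761428] 1.2417767879358854
```

```bash
python3 -m handwheel '[{"tx":0,"ty":0,"tz":0,"roll":0.02},{"tx":0,"ty":0,"tz":0,"roll":0.02},{"tx":0,"ty":0,"tz":0,"roll":0},{"tx":0,"ty":0,"tz":0,"roll":0},{"tx":0,"ty":0,"tz":0,"roll":0}]'; python3 -c "
from station import ctrl; o=ctrl.get_obs(); print(o['wrist_torque'],o['q'][5])"
```

```text
t: 13.7
tool_pos: [0.5201, -0.1453, 0.0866]
tool_rot: [3.136, -0.19, 0.0]
contact_force: [-0.2, 0.7, 3.2]
opening: 0.0133
grip_force: 40.3
[ 0.06727249 -0.10138912 -0.06249504] 1.2817971578362974
```

```bash
python3 -m handwheel '[{"tx":0,"ty":0,"tz":0,"roll":0.02},{"tx":0,"ty":0,"tz":0,"roll":0.02},{"tx":0,"ty":0,"tz":0,"roll":0},{"tx":0,"ty":0,"tz":0,"roll":0},{"tx":0,"ty":0,"tz":0,"roll":0}]'; python3 -c "
from station import ctrl; o=ctrl.get_obs(); print(o['wrist_torque'],o['q'][5])"
```

```text
t: 14.12
tool_pos: [0.5201, -0.1453, 0.0866]
tool_rot: [3.131, -0.253, -0.0]
contact_force: [0.4, -0.6, 2.3]
opening: 0.0136
grip_force: 40.3
[ 0.01475839 -0.10577318  0.01236028] 1.3217635654447897
```

```bash
python3 -m handwheel '[{"tx":0,"ty":0,"tz":0,"roll":0.02},{"tx":0,"ty":0,"tz":0,"roll":0.02},{"tx":0,"ty":0,"tz":0,"roll":0},{"tx":0,"ty":0,"tz":0,"roll":0},{"tx":0,"ty":0,"tz":0,"roll":0}]'; python3 -c "
from station import ctrl; o=ctrl.get_obs(); print(o['wrist_torque'],o['q'][5])"
```

```text
t: 14.53
tool_pos: [0.5201, -0.1453, 0.0866]
tool_rot: [-3.126, 0.316, 0.0]
contact_force: [0.1, 0.0, 3.6]
opening: 0.0133
grip_force: 40.3
[ 0.09192643 -0.10555264 -0.07960695] 1.3617657139249175
```

```bash
python3 -m handwheel '[{"tx":0,"ty":0,"tz":0,"roll":0.02},{"tx":0,"ty":0,"tz":0,"roll":0.02},{"tx":0,"ty":0,"tz":0,"roll":0},{"tx":0,"ty":0,"tz":0,"roll":0},{"tx":0,"ty":0,"tz":0,"roll":0}]'; python3 -c "
from station import ctrl; o=ctrl.get_obs(); print(o['wrist_torque'],o['q'][5])"
```

```text
t: 14.95
tool_pos: [0.5201, -0.1453, 0.0866]
tool_rot: [3.119, -0.378, 0.0]
contact_force: [0.1, -0.3, 3.0]
opening: 0.013
grip_force: 40.3
[ 0.04262838 -0.1312754  -0.03165399] 1.4017536467463045
```

```bash
python3 -m handwheel '[{"tx":0,"ty":0,"tz":0,"roll":0.02},{"tx":0,"ty":0,"tz":0,"roll":0.02},{"tx":0,"ty":0,"tz":0,"roll":0},{"tx":0,"ty":0,"tz":0,"roll":0},{"tx":0,"ty":0,"tz":0,"roll":0}]'; python3 -c "
from station import ctrl; o=ctrl.get_obs(); print(o['wrist_torque'],o['q'][5])"
```

```text
t: 15.37
tool_pos: [0.5201, -0.1453, 0.0866]
tool_rot: [3.111, -0.44, 0.0]
contact_force: [0.3, 0.3, 2.8]
opening: 0.0135
grip_force: 40.3
[ 0.09591014 -0.05440451 -0.02717057] 1.441758890264416
```

```bash
python3 -m handwheel '[{"tx":0,"ty":0,"tz":0,"roll":0.02},{"tx":0,"ty":0,"tz":0,"roll":0.02},{"tx":0,"ty":0,"tz":0,"roll":0},{"tx":0,"ty":0,"tz":0,"roll":0},{"tx":0,"ty":0,"tz":0,"roll":0}]'; python3 -c "
from station import ctrl; o=ctrl.get_obs(); print(o['wrist_torque'],o['q'][5])"
```

```text
t: 15.78
tool_pos: [0.5201, -0.1453, 0.0866]
tool_rot: [3.101, -0.502, -0.0]
contact_force: [-0.1, -0.6, 1.8]
opening: 0.013
grip_force: 40.3
[ 0.0128565  -0.12875041  0.00140244] 1.481794538602212
```

```bash
python3 -m handwheel '[{"tx":0,"ty":0,"tz":0,"roll":0.02},{"tx":0,"ty":0,"tz":0,"roll":0.02},{"tx":0,"ty":0,"tz":0,"roll":0},{"tx":0,"ty":0,"tz":0,"roll":0},{"tx":0,"ty":0,"tz":0,"roll":0}]'; python3 -c "
from station import ctrl; o=ctrl.get_obs(); print(o['wrist_torque'],o['q'][5])"; python3 -m handwheel '[{"tx":0,"ty":0,"tz":0,"roll":0}]'|grep cont
```

```text
t: 16.2
tool_pos: [0.5201, -0.1453, 0.0866]
tool_rot: [3.09, -0.564, 0.0]
contact_force: [0.1, 0.5, 2.5]
opening: 0.0134
grip_force: 40.3
[ 0.03761724 -0.05387903 -0.01683087] 1.5217694382759217
contact_force: [0.3, 1.2, 2.4]
```

```bash
python3 -m handwheel '[{"tx":0,"ty":0,"tz":0,"roll":0.02},{"tx":0,"ty":0,"tz":0,"roll":0.02},{"tx":0,"ty":0,"tz":0,"roll":0},{"tx":0,"ty":0,"tz":0,"roll":0},{"tx":0,"ty":0,"tz":0,"roll":0}]'; python3 -m handwheel '[{"tx":0,"ty":0,"tz":0,"roll":0}]'|grep cont
```

```text
t: 16.7
tool_pos: [0.5201, -0.1453, 0.0866]
tool_rot: [-3.079, 0.626, 0.0]
contact_force: [0.4, 0.8, 2.8]
opening: 0.0131
grip_force: 40.3
contact_force: [-0.4, 1.8, 2.3]
```

```bash
python3 -m handwheel '[{"tx":0,"ty":0,"tz":0,"roll":0.02},{"tx":0,"ty":0,"tz":0,"roll":0.02},{"tx":0,"ty":0,"tz":0,"roll":0},{"tx":0,"ty":0,"tz":0,"roll":0},{"tx":0,"ty":0,"tz":0,"roll":0}]'; python3 -m handwheel '[{"tx":0,"ty":0,"tz":0,"roll":0}]'|grep cont;  python3 -c "
from station import ctrl; o=ctrl.get_obs(); print(o['wrist_torque'],o['q'][5])"
```

```text
t: 17.2
tool_pos: [0.5201, -0.1453, 0.0866]
tool_rot: [-3.065, 0.687, -0.0]
contact_force: [0.2, 1.0, 2.7]
opening: 0.0137
grip_force: 40.3
contact_force: [0.3, 0.2, 3.1]
[ 0.04777791 -0.13084709 -0.05153187] 1.6017277306370703
```

```bash
python3 -m handwheel '[{"tx":0,"ty":0,"tz":0,"roll":0.02},{"tx":0,"ty":0,"tz":0,"roll":0.02},{"tx":0,"ty":0,"tz":0,"roll":0},{"tx":0,"ty":0,"tz":0,"roll":0},{"tx":0,"ty":0,"tz":0,"roll":0}]'; python3 -m handwheel '[{"tx":0,"ty":0,"tz":0,"roll":0}]'|grep cont
```

```text
t: 17.7
tool_pos: [0.5201, -0.1453, 0.0866]
tool_rot: [3.051, -0.749, -0.0]
contact_force: [0.6, 1.2, 3.1]
opening: 0.0134
grip_force: 40.3
contact_force: [-0.1, 0.8, 3.0]
```

```bash
python3 -m handwheel '[{"tx":0,"ty":0,"tz":0,"roll":0.02},{"tx":0,"ty":0,"tz":0,"roll":0.02},{"tx":0,"ty":0,"tz":0,"roll":0},{"tx":0,"ty":0,"tz":0,"roll":0},{"tx":0,"ty":0,"tz":0,"roll":0}]'; python3 -m handwheel '[{"tx":0,"ty":0,"tz":0,"roll":0}]'|grep cont;  python3 -c "
from station import ctrl; o=ctrl.get_obs(); print(o['wrist_torque'],o['q'][5])"
```

```text
t: 18.2
tool_pos: [0.5201, -0.1453, 0.0866]
tool_rot: [-3.035, 0.81, 0.0]
contact_force: [0.3, 0.1, 2.7]
opening: 0.0138
grip_force: 40.3
contact_force: [-0.2, -0.4, 2.6]
[-0.02029719 -0.12921399 -0.02789454] 1.6817533760650003
```

```bash
python3 -m handwheel '[{"tx":0,"ty":0,"tz":0,"roll":0.02},{"tx":0,"ty":0,"tz":0,"roll":0.02},{"tx":0,"ty":0,"tz":0,"roll":0},{"tx":0,"ty":0,"tz":0,"roll":0},{"tx":0,"ty":0,"tz":0,"roll":0}]'; python3 -m handwheel '[{"tx":0,"ty":0,"tz":0,"roll":0}]'|grep cont
```

```text
t: 18.7
tool_pos: [0.5201, -0.1453, 0.0866]
tool_rot: [-3.019, 0.87, -0.0]
contact_force: [-0.9, 0.1, 2.4]
opening: 0.0134
grip_force: 40.3
contact_force: [0.6, 0.5, 3.1]
```

```bash
python3 -m handwheel '[{"tx":0,"ty":0,"tz":0,"roll":0.02},{"tx":0,"ty":0,"tz":0,"roll":0.02},{"tx":0,"ty":0,"tz":0,"roll":0},{"tx":0,"ty":0,"tz":0,"roll":0},{"tx":0,"ty":0,"tz":0,"roll":0}]'; python3 -m handwheel '[{"tx":0,"ty":0,"tz":0,"roll":0}]'|grep cont;  python3 -c "
from station import ctrl; o=ctrl.get_obs(); print(o['wrist_torque'],o['q'][5])"
```

```text
t: 19.2
tool_pos: [0.5201, -0.1453, 0.0866]
tool_rot: [-3.001, 0.93, -0.0]
contact_force: [-0.2, 0.4, 2.9]
opening: 0.0135
grip_force: 40.3
contact_force: [-1.2, 0.2, 2.9]
[ 0.01691901 -0.11655884 -0.0343245 ] 1.7617270423431783
```

```bash
python3 -m handwheel '[{"tx":0,"ty":0,"tz":0,"roll":0.02},{"tx":0,"ty":0,"tz":0,"roll":0.02},{"tx":0,"ty":0,"tz":0,"roll":0},{"tx":0,"ty":0,"tz":0,"roll":0},{"tx":0,"ty":0,"tz":0,"roll":0}]'; python3 -m handwheel '[{"tx":0,"ty":0,"tz":0,"roll":0}]'|grep cont;  python3 -c "
from station import ctrl; o=ctrl.get_obs(); print(o['wrist_torque'],o['q'][5])"
```

```text
t: 19.7
tool_pos: [0.5201, -0.1453, 0.0866]
tool_rot: [-2.981, 0.99, -0.0]
contact_force: [-1.1, -0.2, 2.7]
opening: 0.0133
grip_force: 40.2
contact_force: [-0.2, 0.2, 3.2]
[ 0.07646106 -0.13594733  0.02776148] 1.801763719878673
```

```bash
python3 -m handwheel '[{"tx":0,"ty":0,"tz":0,"roll":0.02},{"tx":0,"ty":0,"tz":0,"roll":0.02},{"tx":0,"ty":0,"tz":0,"roll":0},{"tx":0,"ty":0,"tz":0,"roll":0},{"tx":0,"ty":0,"tz":0,"roll":0}]'; python3 -m handwheel '[{"tx":0,"ty":0,"tz":0,"roll":0}]'|grep cont;  python3 -c "
from station import ctrl; o=ctrl.get_obs(); print(o['wrist_torque'],o['q'][5])"
```

```text
t: 20.2
tool_pos: [0.5201, -0.1452, 0.0865]
tool_rot: [-2.961, 1.049, 0.0]
contact_force: [1.3, 0.8, 0.9]
opening: 0.0132
grip_force: 40.0
contact_force: [1.1, 0.2, 0.5]
[ 0.09137801 -0.26793427  0.0168627 ] 1.8417738956490661
```

The ramps have bitten: between q6 = 1.80 and 1.84 the force fell from 3 to 0.7 N. I had pressed the seal about 0.7 mm, so the bite at rest height is slightly earlier, at about 1.73. I'll aim for q6 of about 2.09 and follow down 8 mm per rad.

```bash
python3 -m handwheel '[{"tx":0,"ty":0,"tz":0.3,"roll":0},{"tx":0,"ty":0,"tz":0.16,"roll":0.02},{"tx":0,"ty":0,"tz":0.16,"roll":0.02},{"tx":0,"ty":0,"tz":0.16,"roll":0.02},{"tx":0,"ty":0,"tz":0.16,"roll":0.02},{"tx":0,"ty":0,"tz":0,"roll":0},{"tx":0,"ty":0,"tz":0,"roll":0},{"tx":0,"ty":0,"tz":0,"roll":0}]';python3 -m handwheel '[{"tx":0,"ty":0,"tz":0,"roll":0}]'|grep cont;  python3 -c "
from station import ctrl; o=ctrl.get_obs(); print(o['wrist_torque'],o['q'][5],o['tool_pos'])"
```

```text
t: 20.95
tool_pos: [0.5202, -0.1453, 0.0858]
tool_rot: [-2.917, 1.167, -0.0]
contact_force: [1.2, 1.6, 3.0]
opening: 0.0134
grip_force: 40.2
contact_force: [1.2, 1.4, 1.9]
[ 0.23053217 -0.25233855  0.03477539] 1.9217420229036297 [ 0.52021585 -0.14531301  0.08574885]
```

```bash
python3 -m handwheel '[{"tx":0,"ty":0,"tz":0.16,"roll":0.02},{"tx":0,"ty":0,"tz":0.16,"roll":0.02},{"tx":0,"ty":0,"tz":0.16,"roll":0.02},{"tx":0,"ty":0,"tz":0.16,"roll":0.02},{"tx":0,"ty":0,"tz":0.16,"roll":0.02},{"tx":0,"ty":0,"tz":0.16,"roll":0.02},{"tx":0,"ty":0,"tz":0.16,"roll":0.02},{"tx":0,"ty":0,"tz":0.16,"roll":0.02},{"tx":0,"ty":0,"tz":0,"roll":0},{"tx":0,"ty":0,"tz":0,"roll":0},{"tx":0,"ty":0,"tz":0,"roll":0}]';python3 -m handwheel '[{"tx":0,"ty":0,"tz":0,"roll":0}]'|grep cont;  python3 -c "
from station import ctrl; o=ctrl.get_obs(); print(o['wrist_torque'],o['q'][5],o['tool_pos'])"
```

```text
t: 21.95
tool_pos: [0.5203, -0.1454, 0.0845]
tool_rot: [-2.814, 1.397, -0.001]
contact_force: [2.2, 2.0, 2.2]
opening: 0.0131
grip_force: 40.3
contact_force: [1.5, 1.0, 3.6]
[ 0.27161751 -0.40655613 -0.05698659] 2.081829609024122 [ 0.52028956 -0.1453787   0.08454045]
```

Depth below seal rest is now about 2.9 mm, which is about 0.35 rad past the bite. Release, withdraw and check.

```bash
python3 -m handwheel '[{"tx":0,"ty":0,"tz":0,"roll":0},{"tx":0,"ty":0,"tz":0,"roll":0},{"tx":0,"ty":0,"tz":0,"roll":0},{"tx":0,"ty":0,"tz":0,"roll":0},{"tx":0,"ty":0,"tz":0,"roll":0},{"tx":0,"ty":0,"tz":0,"roll":0}]' 50 && python3 -m handwheel '[{"tx":0,"ty":0,"tz":-5,"roll":0},{"tx":0,"ty":0,"tz":-15,"roll":0},{"tx":0,"ty":0,"tz":-25,"roll":0},{"tx":0,"ty":0,"tz":-30,"roll":0},{"tx":-20,"ty":0,"tz":-30,"roll":0},{"tx":-20,"ty":0,"tz":-20,"roll":0},{"tx":-20,"ty":0,"tz":-10,"roll":0},{"tx":0,"ty":0,"tz":0,"roll":0},{"tx":0,"ty":0,"tz":0,"roll":0},{"tx":0,"ty":0,"tz":0,"roll":0}]'
python3 - <<'E'
from h import *
import cv2
o=ctrl.get_obs(); im,d=optics.get_image("wrist"); cv2.imwrite("pics/w9.png",im[...,::-1])
P=cloud("wrist",d,o); r=np.hypot(P[...,0]-.5206,P[...,1]+.1447); g=(d>0)&(r<.05)
q=P[g&(P[...,2]>.104)&(P[...,2]<.118)]; print(len(q),np.median(q,0),cv2.minAreaRect((q[:,:2]*1000).astype(np.float32)))
print("rim",np.median(P[(d>0)&(r>.049)&(r<.054)&(P[...,2]>.068)&(P[...,2]<.075)][:,2]))
E
```

```text
t: 22.53
tool_pos: [0.5198, -0.1453, 0.0841]
tool_rot: [2.814, -1.396, -0.001]
contact_force: [0.3, -0.6, -0.2]
opening: 0.0499
grip_force: 0.0
t: 23.37
tool_pos: [0.4837, -0.0977, 0.219]
tool_rot: [2.814, -1.396, -0.0]
contact_force: [0.6, -0.0, -0.2]
opening: 0.05
grip_force: 0.0
2603 [ 0.52085723 -0.14802923  0.1107024 ] ((519.514404296875, -146.2003173828125), (13.963099479675293, 61.56747055053711), 36.59707260131836)
rim 0.0726824224591621
```

View pics/w9.png

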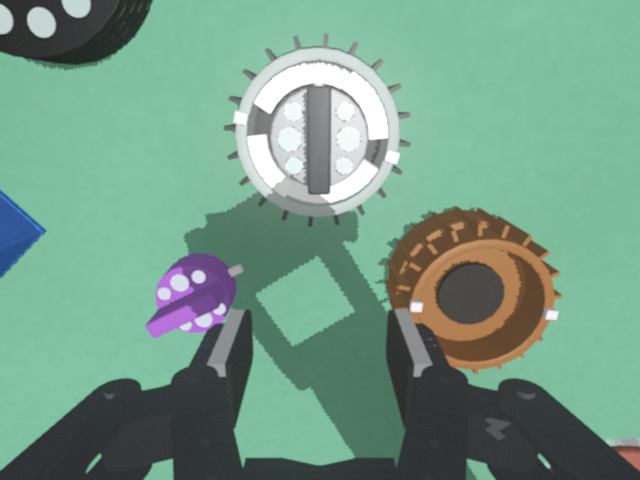

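The module sits level under the lips, with its bar at (318,139) and the bosses at (240,117) and (392,157). The bar top is at about 111 mm, so the seal is pressed about 3 mm, where 2.8 mm is right. The gripper is clear and the nearby things are undisturbed. Handing in.

```bash
python3 -c "
from station import ctrl; print(ctrl.finish_job())"
```

```text
the job is handed in; nothing more can be done
None
```

The lens module is locked in the housing: turned about 1.33 rad clockwise, roughly 0.35 rad past the bite, with the seal pressed about 3 mm, the gripper released and clear, and the job handed in at about 23 s.

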